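# Turned samples from the delivery rack to the measuring rack, last one first

## Robot

A 6-joint arm with a two-finger parallel gripper is mounted at the origin on the work surface. World frame = base frame: x ahead of the robot, y to its left, z up, the work surface at z = 0. Lengths are in mm, angles in degrees, forces in N, time in s.
With the tool pointing down it reaches from about 300 to 850 mm from the base axis. Payload 4.2 kg.
Tool frame: the origin (TCP) lies on the centre line of the jaws, within the pads' length; the fingertips stand 14 mm ahead of it and the grasp point (between the pads) lies 5 mm behind it; z points along the fingers, y is the line along which they close (so a half turn about z gives the same grasp; the last joint's range is limited). The gripper opens to 91 mm and grips with 3 to 60 N. Pads are 32 mm wide; open, the fingers measure 118 mm over their backs; the gripper's body (76 mm by 178 mm) begins 60 mm behind the grasp point.
Start: joints at [71.734, 18.312, 89.639, -0, 72.044, -1.146], TCP at [169.267, 549.537, 227.976] pointing down, gripper open.
Joint ranges: [-177.97, 177.97], [-48.28, 115.42], [12.27, 149.76], [-77.06, 257.06], [2.81, 150.46], [-146.56, 146.56]. Speed limits (degrees/s): [147.25, 147.25, 180, 180, 180, 180].

## Interface

Orientations are given as [roll, pitch, yaw] about the fixed x, y, z axes, in that order (R = Rz(yaw) Ry(pitch) Rx(roll)).
In Python, from workcell import env gives the robot as it stands.
- The arm moves only by the tool arm_command, never from a script. Its argument "motion" is a list of rows, each an object with "offset": the shift along the tool's x, y, z in m, a list of three; "spin": the turn about the tool's z in rad. In form: [{"offset": [tx, ty, tz], "spin": spin}, ...]. A call has 1 to 5 rows; each row shifts and turns the commanded pose from where the row before left it, along the tool's axes as they then stand; what a row does not reach is not made up. A row lasts 1/8 s, in which the tool goes at most 62.5 mm and 10.7 degrees, less where a joint would pass 70% of its speed; a pose out of reach is approached as far as the arm can. A call with a gripper value outside its range is refused whole. "jaw" is the finger opening in m, from 0 to 0.0912, set as the call begins (left out, the last holds). The fingers move at their own pace and stop on an object; "newtons" is the grip in N (left out, the last holds). Time passes only in rows, so rows that do not move let the fingers close. It gives the time, the measured TCP pose, the force, the opening and the grip force at its end, in the units of the state.
- env.state(): the state, without advancing time (a new reading comes with each control period).
- env.grab_frame(name): name is "scene" or "top" or "wrist"; returns (picture, depth): 420x560x3 uint8, blue, green, red; 420x560 float32, mm along the optical axis (not along the pixel's ray), 0 where there is no reading.
- env.camera_model(name): a dict with "fx", "fy", "cx", "cy" (pixels), "eye" and "rotation" of the camera in the world; the wrist camera has in their place "hand_eye" (4x4, takes a point from camera to tool coordinates, whose origin is the TCP and whose axes are the flange's). Camera axes: x right, y down, z forward; pixel columns grow to the right and rows downward; lengths in mm; the calibration is good to about 2 mm. A picture is of the moment at which its call begins: read the wrist's pose just before it. camera_model takes no time and is no camera call.
- env.job_done(): hands the job in; it is judged then, once.
Trained networks look in the newest picture that a camera, given by its name, has taken for a name from the list of things; names that differ only in an ending like _2 or _b are one class to them, and where a whole thing is asked for, a point or a joint stands for the part that bears it (a point fixed in the world has none). Each returns a list of dicts, best first, with "score" (0 to 1); they miss things now and then, are a little off and sometimes report something else, mostly with a low value. They report only what shows in the picture. A call takes as long as a camera call.
- env.boxes_of(camera, target): "bbox" ([left, top, right, bottom] in pixels, round what is visible of it).
- env.pinpoint(camera, target): "location" ([column, row] in pixels: a listed point, or the origin of a listed thing).
The state is a dict: "time_s": time; "qpos": joint angles; "qvel": joint speeds; "effort": joint torques, N m; "ee_pos": TCP position; "ee_rot": TCP orientation; "force": force on the tool from outside, world axes, zero at the start; "torque": the same for the moment, N m; "gripper_width": finger opening in mm; "gripper_force": force on a finger pad.
Only numpy, scipy, OpenCV 4.12 (cv2) and the standard library are available. Lean on these libraries where they do the work, as an engineer would, in place of code of your own. Each camera call takes 0.05 s, during which the arm holds its last target. There are 200 camera calls.

## Task

The four turned steel sample parts stand in the delivery rack in the order they were made; the measuring station wants them the other way round. Move them one by one into the empty measuring rack in reverse order along the row: the part nearest the handle of the delivery rack goes to the pocket farthest from the handle of the measuring rack, the next one to the next pocket, and so on to the last. Stand each upright in its own pocket, set it down rather than drop it, and do not shift the mug, the plate or the pizza cutter.

Things in the scene. Friction and masses are not known exactly. Their poses are not given: they have to be found in the camera images.
- spindle: Stepped spindle, 90 mm tall: a foot of 36 mm diameter and 16 mm height, above it a slim shaft of 20 mm diameter to the top; about 0.2 kg. One of the four sample parts, loose, plain steel, round about its z axis, standing upright. Origin at the centre of its underside, z up along its axis.
- tappet: Mushroom-shaped tappet, 70 mm tall: a foot of 36 mm diameter and 10 mm height, a stem of 22 mm diameter up to 50 mm, and a head disc of 42 mm diameter from 50 to 70 mm; about 0.22 kg. One of the four sample parts, loose, plain steel, round about its z axis, standing upright. Origin at the centre of its underside, z up along its axis.
- cone: Tapered part, 78 mm tall: 40 mm diameter for the lowest 6 mm, narrowing to 25 mm diameter at 44 mm height, then a straight 25 mm cylinder to the top; about 0.22 kg. One of the four sample parts, loose, plain steel, round about its z axis, standing upright. Origin at the centre of its underside, z up along its axis.
- sleeve: Plain tube, 62 mm tall, 36 mm outer diameter, with a 20 mm bore open at the top; about 0.18 kg. One of the four sample parts, loose, plain steel, round about its z axis, standing upright. Origin at the centre of its underside, z up along its axis.
- pocket_spindle: The pocket of the delivery rack in which the spindle stands at the start: black plastic square cup, 60 mm outside, 54 mm inside, 15 mm high, floor 3 mm thick; all four are alike, only their places along the rack differ from start to start. Fixed to the rack. Origin under its middle, axes as the rack's.
- pocket_tappet: The pocket of the delivery rack in which the tappet stands at the start: black plastic square cup, 60 mm outside, 54 mm inside, 15 mm high, floor 3 mm thick; all four are alike, only their places along the rack differ from start to start. Fixed to the rack. Origin under its middle, axes as the rack's.
- pocket_cone: The pocket of the delivery rack in which the tapered part stands at the start: black plastic square cup, 60 mm outside, 54 mm inside, 15 mm high, floor 3 mm thick; all four are alike, only their places along the rack differ from start to start. Fixed to the rack. Origin under its middle, axes as the rack's.
- pocket_sleeve: The pocket of the delivery rack in which the tube stands at the start: black plastic square cup, 60 mm outside, 54 mm inside, 15 mm high, floor 3 mm thick; all four are alike, only their places along the rack differ from start to start. Fixed to the rack. Origin under its middle, axes as the rack's.
- delivery_rack: The rack that is full at the start: aluminium board 84 x 320 x 10 mm, fixed, with a row of four black square pockets, 54 mm wide inside. Origin on the bench under the middle of the row; y runs along the row to the end with the handle (arched dark steel bar at y = 165 mm, 43 mm high, 70 mm wide), z up. Pockets at x = 0, y = 96, 32, -32, -96 mm; their floors at z = 13 mm, rims at 25 mm.
- measuring_rack: The rack that is empty at the start: aluminium board 84 x 320 x 10 mm, fixed, with a row of four black square pockets, 54 mm wide inside. Origin on the bench under the middle of the row; y runs along the row to the end with the handle (arched dark steel bar at y = 165 mm, 43 mm high, 70 mm wide), z up. Pockets at x = 0, y = 96, 32, -32, -96 mm; their floors at z = 13 mm, rims at 25 mm.
- mug: Bystander: white ceramic mug, 80 mm diameter, 92 mm tall, handle to its +y; origin at the centre of its underside.
- plate: Bystander: white plate, 150 mm diameter, 18 mm high; origin at the centre of its underside.
- pizza_cutter: Bystander: pizza cutter lying flat, about 225 mm long, black handle to its -x, steel wheel of 66 mm diameter at x = 105 mm; origin under it, 30 mm ahead of the handle's middle.

How it is judged (in metres and radians):
At the end, for the whole second after the job is handed in: Counted from the handles, the part from place 1, 2, 3, 4 of the delivery rack stands in place 4, 3, 2, 1 of the measuring rack: within 13 mm of the pocket centre along and across, 5 mm of the pocket floor in height, 0.1 rad of upright, at rest (under 0.02 m/s) and released (((y of pocket_spindle in the frame of delivery_rack between 0.076 and 0.116 m and y of spindle in the frame of measuring_rack between -0.109 and -0.083 m) or (y of pocket_spindle in the frame of delivery_rack between 0.012 and 0.052 m and y of spindle in the frame of measuring_rack between -0.045 and -0.019 m) or (y of pocket_spindle in the frame of delivery_rack between -0.052 and -0.012 m and y of spindle in the frame of measuring_rack between 0.019 and 0.045 m) or (y of pocket_spindle in the frame of delivery_rack between -0.116 and -0.076 m and y of spindle in the frame of measuring_rack between 0.083 and 0.109 m)) and x of spindle in the frame of measuring_rack between -0.013 and 0.013 m and z of spindle in the frame of measuring_rack between 0.008 and 0.018 m and angle between each of spindle, tappet, cone, sleeve's own z axis and vertical below 0.1 rad and linear speed of each of spindle, tappet, cone, sleeve below 0.02 m/s and ((y of pocket_tappet in the frame of delivery_rack between 0.076 and 0.116 m and y of tappet in the frame of measuring_rack between -0.109 and -0.083 m) or (y of pocket_tappet in the frame of delivery_rack between 0.012 and 0.052 m and y of tappet in the frame of measuring_rack between -0.045 and -0.019 m) or (y of pocket_tappet in the frame of delivery_rack between -0.052 and -0.012 m and y of tappet in the frame of measuring_rack between 0.019 and 0.045 m) or (y of pocket_tappet in the frame of delivery_rack between -0.116 and -0.076 m and y of tappet in the frame of measuring_rack between 0.083 and 0.109 m)) and x of tappet in the frame of measuring_rack between -0.013 and 0.013 m and z of tappet in the frame of measuring_rack between 0.008 and 0.018 m and ((y of pocket_cone in the frame of delivery_rack between 0.076 and 0.116 m and y of cone in the frame of measuring_rack between -0.109 and -0.083 m) or (y of pocket_cone in the frame of delivery_rack between 0.012 and 0.052 m and y of cone in the frame of measuring_rack between -0.045 and -0.019 m) or (y of pocket_cone in the frame of delivery_rack between -0.052 and -0.012 m and y of cone in the frame of measuring_rack between 0.019 and 0.045 m) or (y of pocket_cone in the frame of delivery_rack between -0.116 and -0.076 m and y of cone in the frame of measuring_rack between 0.083 and 0.109 m)) and x of cone in the frame of measuring_rack between -0.013 and 0.013 m and z of cone in the frame of measuring_rack between 0.008 and 0.018 m and ((y of pocket_sleeve in the frame of delivery_rack between 0.076 and 0.116 m and y of sleeve in the frame of measuring_rack between -0.109 and -0.083 m) or (y of pocket_sleeve in the frame of delivery_rack between 0.012 and 0.052 m and y of sleeve in the frame of measuring_rack between -0.045 and -0.019 m) or (y of pocket_sleeve in the frame of delivery_rack between -0.052 and -0.012 m and y of sleeve in the frame of measuring_rack between 0.019 and 0.045 m) or (y of pocket_sleeve in the frame of delivery_rack between -0.116 and -0.076 m and y of sleeve in the frame of measuring_rack between 0.083 and 0.109 m)) and x of sleeve in the frame of measuring_rack between -0.013 and 0.013 m and z of sleeve in the frame of measuring_rack between 0.008 and 0.018 m); the robot touches nothing.
It fails at once if a part drops into the measuring rack (faster than 0.5 m/s within the last 17 mm above the pocket floors) ((z of spindle in the frame of measuring_rack below 0.03 m and x of spindle in the frame of measuring_rack between -0.03 and 0.03 m and y of spindle in the frame of measuring_rack between -0.125 and 0.125 m and linear speed of spindle above 0.5 m/s) or (z of tappet in the frame of measuring_rack below 0.03 m and x of tappet in the frame of measuring_rack between -0.03 and 0.03 m and y of tappet in the frame of measuring_rack between -0.125 and 0.125 m and linear speed of tappet above 0.5 m/s) or (z of cone in the frame of measuring_rack below 0.03 m and x of cone in the frame of measuring_rack between -0.03 and 0.03 m and y of cone in the frame of measuring_rack between -0.125 and 0.125 m and linear speed of cone above 0.5 m/s) or (z of sleeve in the frame of measuring_rack below 0.03 m and x of sleeve in the frame of measuring_rack between -0.03 and 0.03 m and y of sleeve in the frame of measuring_rack between -0.125 and 0.125 m and linear speed of sleeve above 0.5 m/s)).
It fails at once if the mug, the plate or the pizza cutter is shifted by more than 30 mm (distance of any of mug, plate, pizza_cutter from where it was at the start of the episode above 0.03 m).
It also fails if it takes over 102 s, if anything falls off the work surface, if the arm or the gripper's body presses on something with over 40 N, if the wrist force passes 120 N, or if a joint passes its speed limit or range.

## Working session

There is one attempt and no reset: what is moved stays moved. The work goes in short steps, Python scripts to look and compute and a tool call to move; the robot and the scene stay as the last step left them, time stands still between calls to the robot, and variables do not carry over. Pictures are saved under pics/ and viewed, at most 14 in all, crops included, and the job is handed in when it is done.

Besides the shell and the picture viewer there is one more tool, called after "Request:" by a JSON object that holds its "api" and its "payload", one argument or row to a line. arm_command: Moves the arm, as the interface text tells. Its arguments: {"type":"object","properties":{"motion":{"type":"array"},"jaw":{"type":"number"},"newtons":{"type":"number"}},"required":["motion"]}

```bash
mkdir -p pics; ls; cat > h.py <<'E'
import numpy as np, cv2
from workcell import env
def world(cam,u,v,d):
    m=env.camera_model(cam)
    p=np.array([(u-m['cx'])/m['fx']*d,(v-m['cy'])/m['fy']*d,d])
    return np.array(m['eye'])+np.array(m['rotation'])@p
def at_z(cam,u,v,z):
    m=env.camera_model(cam)
    r=np.array(m['rotation'])@np.array([(u-m['cx'])/m['fx'],(v-m['cy'])/m['fy'],1])
    e=np.array(m['eye']); return e+r*(z-e[2])/r[2]
E
python3 - <<'E'
from h import *
np.set_printoptions(precision=1,suppress=True)
for c in ('top','scene'):
    im,d=env.grab_frame(c); cv2.imwrite(f'pics/{c}0.png',im); np.save(f'{c}0.npy',d)
    print(c,env.camera_model(c))
for n,z in dict(spindle=13,tappet=13,cone=13,sleeve=13,delivery_rack=0,measuring_rack=0,mug=0,plate=0,pizza_cutter=0).items():
    for r in env.pinpoint('top',n)[:2]: print(n,round(r['score'],2),r['location'],at_z('top',*r['location'],z)[:2])
print(env.state())
E
```

```text
pics
top {'fx': 471.91862445315064, 'fy': 471.91862445315064, 'cx': 276.1122885110601, 'cy': 213.78557225887738, 'eye': array([ 286.5,  -22.8, 1462.6]), 'rotation': array([-171.8,    0.5,  -88.7])}
scene {'fx': 424.62336966966024, 'fy': 424.62336966966024, 'cx': 280.5226379800806, 'cy': 210.93573110912692, 'eye': array([1092. ,   89.9,  934. ]), 'rotation': array([-145.7,   -0.7,  101.4])}Traceback (most recent call last):
  File "<stdin>", line 7, in <module>
  File "h.py", line 10, in at_z
    e=np.array(m['eye']); return e+r*(z-e[2])/r[2]
                                              ~^^^
IndexError: invalid index to scalar variable.
```

```bash
sed -i "s/np.array(m\['rotation'\])@/Rm(m['rotation'])@/; 2a from scipy.spatial.transform import Rotation\nRm=lambda r: Rotation.from_euler('xyz',r,degrees=True).as_matrix()" h.py
python3 - <<'E'
from h import *
np.set_printoptions(precision=1,suppress=True)
for n,z in dict(spindle=13,tappet=13,cone=13,sleeve=13,delivery_rack=0,measuring_rack=0,mug=0,plate=0,pizza_cutter=0,pocket_cone=0).items():
    for r in env.pinpoint('top',n)[:4 if n=='pocket_cone' else 2]: print(n,round(r['score'],2),r['location'],at_z('top',*r['location'],z)[:2])
print(env.state()); print(env.camera_model('wrist'))
E
```

```text
spindle 0.48 [289.8, 227.4] [454. -49.]
tappet 0.76 [332.2, 231.9] [ 443.  -179.9]
cone 0.7 [266.1, 228.1] [450.2  24.2]
cone 0.66 [291.8, 228.2] [451.6 -55.2]
sleeve 0.41 [307.9, 231.5] [ 442.5 -105. ]
delivery_rack 0.65 [298.3, 231.4] [443.6 -75.9]
measuring_rack 0.84 [308.5, 170.8] [ 637.4 -105. ]
mug 0.93 [146.6, 180.0] [596.5 407.7]
mug 0.63 [415.7, 194.4] [ 568.7 -442.6]
plate 0.9 [416.9, 190.9] [ 580.  -446.6]
plate 0.24 [433.0, 269.9] [ 334.1 -491.2]
pizza_cutter 0.9 [431.1, 267.7] [ 340.7 -485.5]
pocket_cone 0.78 [265.8, 228.9] [449.1  25.5]
pocket_cone 0.69 [268.6, 229.2] [448.4  16.7]
{'time_s': 0.65, 'qpos': array([71.7, 18.3, 89.6, -0. , 72. , -1.1]), 'qvel': array([ 0.1,  0. , -0.1, -0. ,  0. ,  0. ]), 'effort': array([ -0. , -41.2, -23.2,   0.1,   0. ,   0. ]), 'ee_pos': array([169.3, 549.5, 228. ]), 'ee_rot': array([180. ,   0. , 162.9]), 'force': array([ 0.3, -0. , -0.1]), 'torque': array([ 0.,  0., -0.]), 'gripper_force': 0.0, 'gripper_width': 91.59074136498265}
{'fx': 347.18958415095716, 'fy': 347.18958415095716, 'cx': 274.6811245601916, 'cy': 208.4660510323443, 'hand_eye': array([[   0. ,   -1. ,   -0.3,   77.1],
       [   1. ,    0. ,   -0. ,   -0.5],
       [   0. ,   -0.3,    1. , -156.6],
       [   0. ,    0. ,    0. ,    1. ]])}
```

View pics/top0.png

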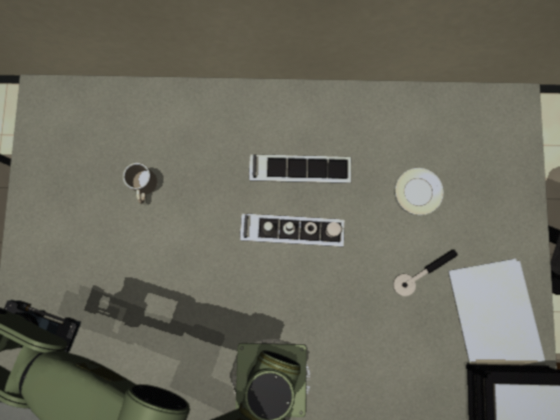

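View pics/scene0.png

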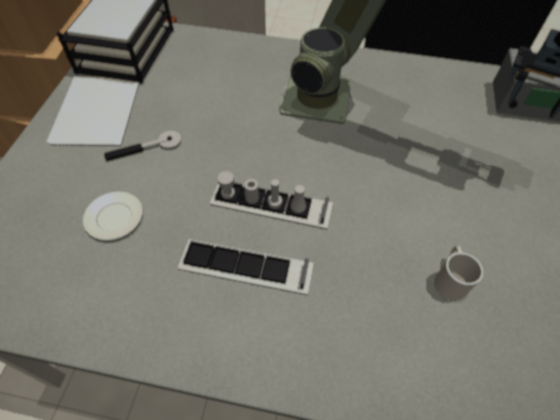

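The top view shows the measuring rack at about (300,168) and the delivery rack at about (292,230). Both handles are on the left (+y). The scene view gives the delivery order from the handle as cone (298,200), spindle (275,193), sleeve (252,190), tappet (228,185). The mug, plate and cutter are well off the path between the racks. Next I'll square up the tool and look from above with the wrist camera.

Request:
{"api": "arm_command", "payload": {
  "motion": [
    {"offset": [0,0,-0.012],"spin": 0.18},
    {"offset": [0,0,-0.012],"spin": 0.18},
    {"offset": [0,0,-0.012],"spin": 0.18},
    {"offset": [0,0,-0.012],"spin": 0.18},
    {"offset": [0,0,-0.012],"spin": 0.18}
  ]
}}

```text
time_s: 1.27
ee_pos: [169.3, 549.5, 288.4]
ee_rot: [180.0, -0.0, 111.0]
force: [0.6, -0.8, -0.5]
gripper_width: 91.2
gripper_force: 0.0
```

Request:
{"api": "arm_command", "payload": {
  "motion": [
    {"offset": [0,0,0],"spin": 0.18},
    {"offset": [0,0,0],"spin": 0.18},
    {"offset": [0,0,0],"spin": 0.012},
    {"offset": [-0.049,0.031,0],"spin": 0},
    {"offset": [-0.049,0.031,0],"spin": 0}
  ]
}}

```text
time_s: 1.9
ee_pos: [231.7, 450.6, 287.6]
ee_rot: [180.0, 0.0, 90.3]
force: [1.2, -0.4, -0.1]
gripper_width: 91.2
gripper_force: 0.0
```

Request:
{"api": "arm_command", "payload": {
  "motion": [
    {"offset": [-0.049,0.031,0],"spin": 0},
    {"offset": [-0.049,0.031,0],"spin": 0},
    {"offset": [-0.049,0.031,0],"spin": 0},
    {"offset": [-0.049,0.031,0],"spin": 0},
    {"offset": [-0.049,0.031,0],"spin": 0}
  ]
}}

```text
time_s: 2.52
ee_pos: [387.0, 204.9, 288.2]
ee_rot: [179.9, -0.0, 90.2]
force: [1.0, 1.5, 0.1]
gripper_width: 91.3
gripper_force: 0.0
```

Request:
{"api": "arm_command", "payload": {
  "motion": [
    {"offset": [-0.049,0.031,0],"spin": 0},
    {"offset": [-0.049,0.031,0],"spin": 0},
    {"offset": [-0.049,0.031,0],"spin": 0},
    {"offset": [-0.049,0.031,0],"spin": 0},
    {"offset": [-0.049,0.031,0],"spin": 0}
  ]
}}

```text
time_s: 3.15
ee_pos: [542.1, -40.3, 288.1]
ee_rot: [180.0, -0.0, 90.2]
force: [1.3, 0.9, -0.3]
gripper_width: 91.3
gripper_force: 0.0
```

```bash
cat >> h.py <<'E'
def wcam(st):
    m=env.camera_model('wrist'); T=np.eye(4); T[:3,:3]=Rm(st['ee_rot']); T[:3,3]=st['ee_pos']
    return m,T@np.array(m['hand_eye'])
def wcloud(st,d):
    m,T=wcam(st); v,u=np.mgrid[:d.shape[0],:d.shape[1]]
    P=np.stack([(u-m['cx'])/m['fx']*d,(v-m['cy'])/m['fy']*d,d],-1)
    return P@T[:3,:3].T+T[:3,3]
def wray(st,u,v,z):
    m,T=wcam(st); r=T[:3,:3]@np.array([(u-m['cx'])/m['fx'],(v-m['cy'])/m['fy'],1])
    return T[:3,3]+r*(z-T[2,3])/r[2]
E
python3 - <<'E'
from h import *
np.set_printoptions(precision=1,suppress=True)
st=env.state(); im,d=env.grab_frame('wrist'); cv2.imwrite('pics/w1.png',im); np.savez('w1.npz',d=d,im=im,p=st['ee_pos'],r=st['ee_rot'])
P=wcloud(st,d); z=P[...,2]; ok=d>0
print('table z',np.median(z[ok]))
m=(ok&(z>45)&(z<125)).astype(np.uint8)
n,l,s,c=cv2.connectedComponentsWithStats(m)
for i in range(1,n):
    if s[i,4]>40:
        q=P[l==i]; t=q[q[:,2]>np.percentile(q[:,2],95)-5]; print('blob',c[i],s[i,4],'top',np.percentile(q[:,2],95),'xy mid',(t.min(0)+t.max(0))[:2]/2,t.mean(0)[:2])
for n_,zz in dict(spindle=13,tappet=13,cone=13,sleeve=13,delivery_rack=0,measuring_rack=0).items():
    for r in env.pinpoint('wrist',n_)[:2]: print(n_,round(r['score'],2),r['location'],wray(st,*r['location'],zz)[:2])
E
```

```text
table z 1.0944645970842544
blob [186.1 128.5] 785 top 91.78244066591861 xy mid [447.7  17.5] [448.2  17.6]
blob [189.  188.8] 563 top 103.63796090897988 xy mid [449.3 -45. ] [450.2 -44.7]
blob [196.9 236.4] 686 top 75.51785159858144 xy mid [ 450.1 -107.9] [ 453.1 -106. ]
blob [198.7 281.6] 178 top 82.95405489128261 xy mid [ 452.1 -157.4] [ 451.  -157.4]
spindle 0.88 [201.4, 176.7] [449.8 -44.2]
tappet 0.73 [200.7, 271.3] [ 441.9 -174.5]
cone 0.95 [196.3, 125.6] [447.1  18.4]
sleeve 0.52 [199.1, 177.5] [446.9 -45.2]
sleeve 0.33 [197.1, 129.5] [447.8  13.8]
measuring_rack 0.76 [347.3, 214.7] [639.4 -97.5]
measuring_rack 0.19 [202.1, 175.9] [448.1 -45.5]
```

View pics/w1.png

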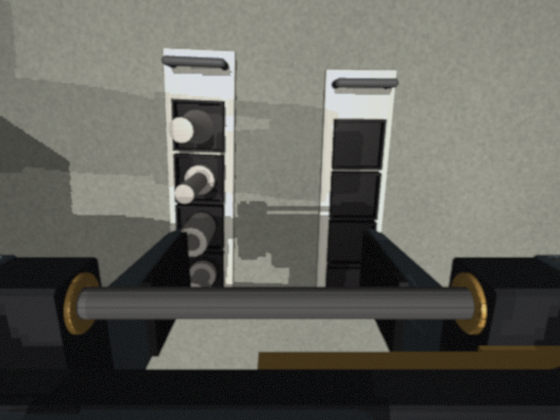

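The wrist view confirms the order: cone (183,130), spindle (190,183), sleeve (195,240), tappet (203,275). The empty measuring rack is at column 355. I'll fit the board edges to get both rack poses.

```bash
python3 - <<'E'
from h import *
np.set_printoptions(precision=1,suppress=True)
f=np.load('w1.npz'); st=dict(ee_pos=f['p'],ee_rot=f['r']); g=cv2.cvtColor(f['im'],cv2.COLOR_BGR2GRAY)
def fit(name,cL,cR,rows):
    L=[];R=[]
    for v in rows:
        dx=np.gradient(cv2.GaussianBlur(g,(3,3),0)[v].astype(float))
        L.append(wray(st,cL-12+np.argmax(dx[cL-12:cL+13]),v,10)); R.append(wray(st,cR-12+np.argmin(dx[cR-12:cR+13]),v,10))
    out=[]
    for E in (L,R):
        E=np.array(E); 
        for _ in range(3):
            p=np.polyfit(E[:,1],E[:,0],1); e=abs(E[:,0]-np.polyval(p,E[:,1])); E=E[e<max(1.5,2*np.median(e))]
        out.append(p); print(name,'dx/dy',np.round(p[0],4),'x@-70',np.polyval(p,-70),len(E))
    print(' width',np.polyval(out[1],-70)-np.polyval(out[0],-70))
fit('del',168,234,range(58,230,3)); fit('mea',324,392,range(90,255,3))
# pocket dark extent along the column of measuring rack
c=358; col=g[80:280,c-6:c+7].mean(1); e=np.gradient(col); idx=[i+80 for i in range(2,198) if abs(e[i])>12 and abs(e[i])==max(abs(e[i-2:i+3]))]
for v in idx: print(v,round(e[v-80]),wray(st,c,v,25)[:2],end=' ')
print()
# top camera board masks
im=cv2.imread('pics/top0.png'); w=(im.min(2)>150).astype(np.uint8); n,l,s,ce=cv2.connectedComponentsWithStats(cv2.morphologyEx(w,cv2.MORPH_CLOSE,np.ones((13,13))))
for i in range(1,n):
    if 1500<s[i,4]<5000:
        q=cv2.boxPoints(cv2.minAreaRect(np.argwhere(l==i)[:,::-1].astype(np.float32))); W=np.array([at_z('top',*k,10)[:2] for k in q]); print('top',ce[i],W.tolist(),W.mean(0))
E
```

```text
del dx/dy 0.0391 x@-70 406.00533822105626 51
del dx/dy 0.0413 x@-70 487.74388201966343 58
 width 81.73854379860717
mea dx/dy 0.0042 x@-70 601.0836458324102 55
mea dx/dy 0.0027 x@-70 683.3170562978398 41
 width 82.23341046542964
88 27 [637.1  61.4] 94 27 [637.5  54.8] 118 -54 [639.4  28.1] 171 -30 [643.6 -34.4] 
top [419.4 190.7] [[649.9126222927521, -379.521677532571], [652.9940393323144, -523.8387114238869], [509.8557676183444, -520.0222582531613], [506.6984214129293, -377.68590356998817]] [ 579.9 -450.3]
top [288.1 229.2] [[413.37097291217304, 105.87936832377827], [495.7747363183024, 103.79310561297913], [483.4428039091747, -218.05159798656908], [401.4440532782138, -213.4113310845291]] [448.5 -55.4]
top [527.5 402.4] [[1.1657739029353706, -664.8445605242803], [5.808181761532751, -849.3832478826346], [-89.43593156039304, -843.5033979354704], [-94.13429718706334, -660.7585915099136]] [ -44.1 -754.6]
```

Request:
{"api": "arm_command", "payload": {
  "motion": [
    {"offset": [0.019,-0.03,0.046],"spin": 0},
    {"offset": [0.019,-0.03,0.046],"spin": 0},
    {"offset": [0.019,-0.03,0.046],"spin": 0},
    {"offset": [0,0,0.02],"spin": 0},
    {"offset": [0,0,0],"spin": 0}
  ],
  "newtons": 40
}}

```text
time_s: 4.12
ee_pos: [449.7, 19.7, 129.3]
ee_rot: [-179.9, -0.0, 90.2]
force: [-0.8, -0.1, -0.1]
gripper_width: 91.5
gripper_force: 0.0
```

```bash
python3 - <<'E'
from h import *
np.set_printoptions(precision=1,suppress=True)
im,d=env.grab_frame('top'); cv2.imwrite('pics/t2.png',im)
im,d=env.grab_frame('scene'); cv2.imwrite('pics/s2.png',cv2.resize(im[130:300,150:380],None,fx=3,fy=3))
s=env.state(); print(s['ee_pos'],s['ee_rot'],s['qpos'])
E
```

```text
[452.1  19.2 131.1] [179.9  -0.   90.1] [  1.   12.6 113.4   0.   53.9   0.9]
```

View pics/s2.png

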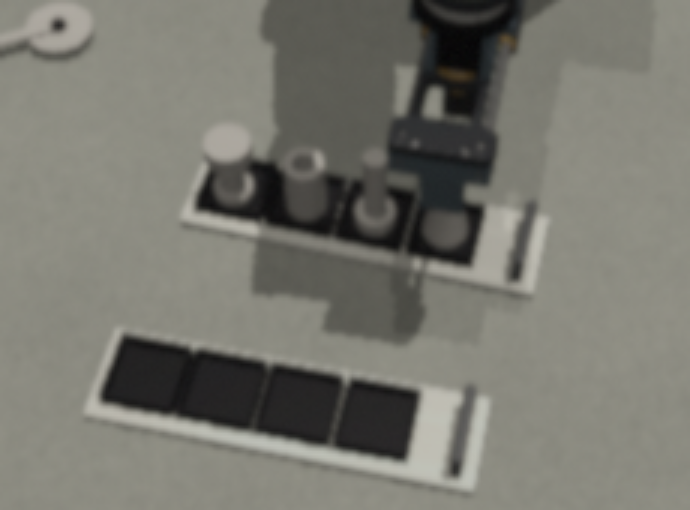

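The zoomed scene view shows the gripper centred over the cone at about (445,225). The spindle, sleeve and tappet follow to the left. Now down and grip.

Request:
{"api": "arm_command", "payload": {
  "motion": [
    {"offset": [0,0,0.03],"spin": 0},
    {"offset": [0,0,0.028],"spin": 0},
    {"offset": [0,0,0],"spin": 0}
  ]
}}

```text
time_s: 4.6
ee_pos: [451.1, 18.6, 71.8]
ee_rot: [-179.9, -0.0, 90.0]
force: [-0.2, 0.3, -0.0]
gripper_width: 91.1
gripper_force: 0.0
```

Request:
{"api": "arm_command", "payload": {
  "motion": [
    {"offset": [0,0,0],"spin": 0},
    {"offset": [0,0,0],"spin": 0},
    {"offset": [0,0,0],"spin": 0},
    {"offset": [0,0,0],"spin": 0},
    {"offset": [0,0,0],"spin": 0}
  ],
  "jaw": 0.0,
  "newtons": 40
}}

```text
time_s: 5.22
ee_pos: [451.3, 18.5, 72.1]
ee_rot: [180.0, -0.0, 90.0]
force: [0.2, 0.1, 0.6]
gripper_width: 44.2
gripper_force: 0.0
```

Request:
{"api": "arm_command", "payload": {
  "motion": [
    {"offset": [0,0,0],"spin": 0},
    {"offset": [0,0,0],"spin": 0},
    {"offset": [0,0,0],"spin": 0},
    {"offset": [0,0,0],"spin": 0}
  ]
}}

```text
time_s: 5.72
ee_pos: [451.0, 18.6, 71.8]
ee_rot: [-180.0, -0.0, 90.0]
force: [-0.3, -0.1, -1.8]
gripper_width: 23.5
gripper_force: 40.0
```

Request:
{"api": "arm_command", "payload": {
  "motion": [
    {"offset": [0,0,-0.01],"spin": 0},
    {"offset": [0,0,-0.02],"spin": 0},
    {"offset": [0,0,-0.03],"spin": 0},
    {"offset": [0,0,-0.03],"spin": 0},
    {"offset": [0,0,-0.02],"spin": 0}
  ]
}}

```text
time_s: 6.35
ee_pos: [451.9, 18.6, 184.0]
ee_rot: [179.8, -0.0, 90.0]
force: [-0.2, 0.3, -1.9]
gripper_width: 23.5
gripper_force: 40.0
```

Request:
{"api": "arm_command", "payload": {
  "motion": [
    {"offset": [-0.02,0.018,0],"spin": 0},
    {"offset": [-0.04,0.036,0],"spin": 0},
    {"offset": [-0.044,0.04,0],"spin": 0},
    {"offset": [-0.044,0.04,0],"spin": 0},
    {"offset": [-0.04,0.036,0],"spin": 0}
  ]
}}

```text
time_s: 6.98
ee_pos: [622.6, -171.2, 182.4]
ee_rot: [179.9, 0.0, 90.0]
force: [1.2, -0.1, -1.5]
gripper_width: 24.0
gripper_force: 40.0
```

Request:
{"api": "arm_command", "payload": {
  "motion": [
    {"offset": [-0.024,0.0205,0],"spin": 0},
    {"offset": [0,0,0],"spin": 0},
    {"offset": [0,0,0],"spin": 0}
  ]
}}

```text
time_s: 7.35
ee_pos: [641.2, -192.9, 181.9]
ee_rot: [-179.9, -0.0, 90.0]
force: [0.0, -0.0, -1.4]
gripper_width: 23.5
gripper_force: 40.0
```

```bash
python3 - <<'E'
from h import *
np.set_printoptions(precision=1,suppress=True)
st=env.state(); im,d=env.grab_frame('wrist'); cv2.imwrite('pics/w3.png',im); print(st['ee_pos'],st['ee_rot'])
np.savez('w3.npz',d=d,im=im,p=st['ee_pos'],r=st['ee_rot'])
for r in env.pinpoint('wrist','pocket_cone')[:4]: print(round(r['score'],2),r['location'],wray(st,*r['location'],10)[:2])
E
```

```text
[ 641.2 -192.9  181.9] [-179.9   -0.    90. ]
```

View pics/w3.png

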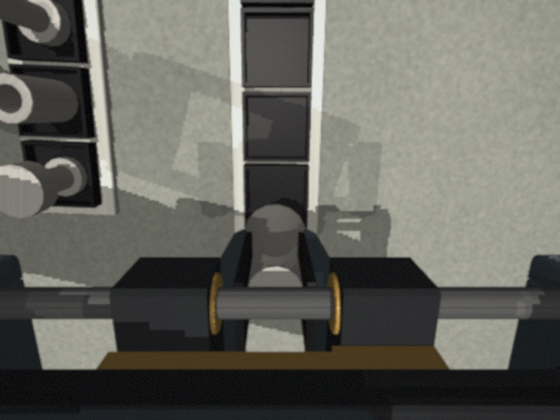

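The picture shows the cone held at (275,240) and the measuring pockets with dividers at rows 8, 90 and 161, columns 245–309. I'll convert those to positions.

```bash
python3 - <<'E'
from h import *
np.set_printoptions(precision=1,suppress=True)
f=np.load('w3.npz'); st=dict(ee_pos=f['p'],ee_rot=f['r'])
for v in (8,90,161): print(wray(st,277,v,25)[:2])
for v in (50,125,180):
    g=cv2.cvtColor(f['im'],cv2.COLOR_BGR2GRAY)[v].astype(float); dx=np.gradient(g)
    a=220+np.argmax(dx[220:245]);b=300+np.argmin(dx[300:330]); print(a,b,wray(st,a,v,10)[0],wray(st,b,v,10)[0],wray(st,(a+b)/2,v,10)[:2])
P=wcloud(st,f['d']); ok=(f['d']>0)&(P[...,2]>45)&(P[...,2]<115)&(np.abs(P[...,0]-445)<60)
n,l,s,c=cv2.connectedComponentsWithStats(ok.astype(np.uint8))
for i in range(1,n):
    if s[i,4]>80: q=P[l==i]; t=q[q[:,2]>np.percentile(q[:,2],95)-4]; print(c[i],np.percentile(q[:,2],95),(t.min(0)+t.max(0))[:2]/2,np.ptp(t,axis=0)[:2])
E
```

```text
[642.4 -36.9]
[642.6 -99.6]
[ 642.7 -160.4]
229 323 600.7991341478039 682.6943488082185 [641.7 -65.7]
231 320 600.4061360942306 682.3452664955364 [ 641.4 -129.3]
233 318 600.6006094582452 682.2551620263615 [ 641.4 -180.7]
[17.4 12.3] 77.56294006671405 [456.6 -50.1] [7.5 9.7]
[25.2 99.4] 75.10470376457668 [ 451.5 -108.2] [26.8 34.9]
[ 26.5 188.8] 83.52634866149162 [ 447.6 -175.5] [36.  41.6]
```

Request:
{"api": "arm_command", "payload": {
  "motion": [
    {"offset": [0,0,0.03],"spin": 0},
    {"offset": [0,0,0.035],"spin": 0},
    {"offset": [0,0,0.025],"spin": 0},
    {"offset": [0,0,0.012],"spin": 0},
    {"offset": [0,0,0.006],"spin": 0}
  ]
}}

```text
time_s: 8.07
ee_pos: [641.8, -193.0, 74.1]
ee_rot: [180.0, -0.0, 90.0]
force: [0.1, -0.3, -1.4]
gripper_width: 23.7
gripper_force: 40.0
```

Request:
{"api": "arm_command", "payload": {
  "motion": [
    {"offset": [0,0,0.0015],"spin": 0},
    {"offset": [0,0,0],"spin": 0}
  ]
}}

```text
time_s: 8.32
ee_pos: [642.3, -193.6, 73.4]
ee_rot: [179.9, 0.0, 90.0]
force: [0.4, -0.4, -1.9]
gripper_width: 23.7
gripper_force: 40.0
```

Request:
{"api": "arm_command", "payload": {
  "motion": [
    {"offset": [0,0,0.001],"spin": 0},
    {"offset": [0,0,0],"spin": 0}
  ]
}}

```text
time_s: 8.57
ee_pos: [641.9, -193.5, 71.8]
ee_rot: [180.0, 0.0, 90.0]
force: [0.4, 0.1, -0.9]
gripper_width: 23.8
gripper_force: 40.0
```

Request:
{"api": "arm_command", "payload": {
  "motion": [
    {"offset": [0,0,0],"spin": 0},
    {"offset": [0,0,0],"spin": 0},
    {"offset": [0,0,0],"spin": 0},
    {"offset": [0,0,0],"spin": 0},
    {"offset": [0,0,0],"spin": 0}
  ],
  "jaw": 0.07
}}

```text
time_s: 9.2
ee_pos: [641.8, -193.4, 71.4]
ee_rot: [-180.0, -0.0, 90.0]
force: [-1.0, 0.3, -0.0]
gripper_width: 68.9
gripper_force: 0.0
```

Request:
{"api": "arm_command", "payload": {
  "motion": [
    {"offset": [0,0,-0.03],"spin": 0},
    {"offset": [0,0,-0.05],"spin": 0},
    {"offset": [0,0,-0.03],"spin": 0},
    {"offset": [0,0,0],"spin": 0}
  ]
}}

```text
time_s: 9.7
ee_pos: [643.2, -193.9, 184.5]
ee_rot: [179.7, 0.1, 90.0]
force: [-0.2, 0.5, -0.5]
gripper_width: 69.6
gripper_force: 0.0
```

Request:
{"api": "arm_command", "payload": {
  "motion": [
    {"offset": [0.03,-0.039,0],"spin": 0},
    {"offset": [0.03,-0.039,0],"spin": 0},
    {"offset": [0.03,-0.039,0],"spin": 0},
    {"offset": [0.03,-0.039,0],"spin": 0},
    {"offset": [0.0285,-0.037,0],"spin": 0}
  ]
}}

```text
time_s: 10.32
ee_pos: [446.2, -44.0, 179.8]
ee_rot: [-179.8, -0.0, 90.0]
force: [0.7, 0.7, -0.1]
gripper_width: 69.9
gripper_force: 0.0
```

```bash
python3 - <<'E'
from h import *
im,d=env.grab_frame('scene'); cv2.imwrite('pics/s4.png',cv2.resize(im[130:300,150:380],None,fx=3,fy=3)); print(env.state()['ee_pos'])
E
```

```text
[440.398141   -41.24119094 179.30441098]
```

View pics/s4.png

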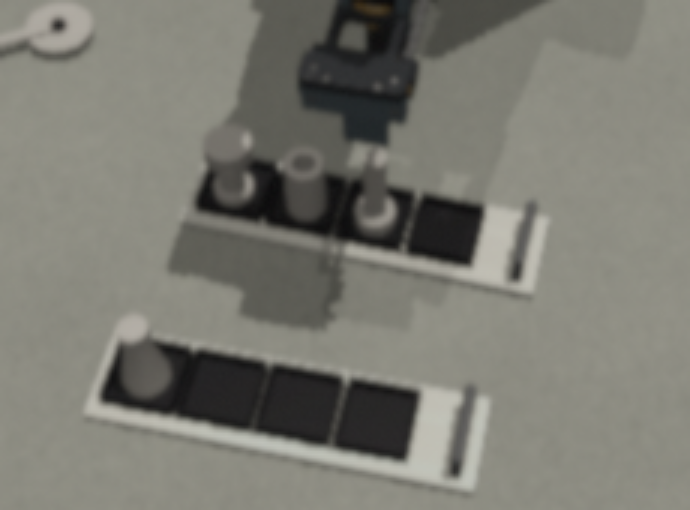

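The cone stands upright in the far pocket at (145,365). The gripper is over the spindle at (375,150) and still settling from the fast move.

Request:
{"api": "arm_command", "payload": {
  "motion": [
    {"offset": [0,0,0],"spin": 0},
    {"offset": [0,0,0],"spin": 0},
    {"offset": [0,0,0.03],"spin": 0}
  ]
}}

```text
time_s: 10.75
ee_pos: [451.8, -45.9, 152.4]
ee_rot: [179.7, 0.0, 90.0]
force: [0.1, -0.7, -0.7]
gripper_width: 69.8
gripper_force: 0.0
```

Request:
{"api": "arm_command", "payload": {
  "motion": [
    {"offset": [0,0,0.03],"spin": 0},
    {"offset": [0,0,0.04],"spin": 0},
    {"offset": [0,0,0.0215],"spin": 0},
    {"offset": [0,0,0],"spin": 0}
  ]
}}

```text
time_s: 11.25
ee_pos: [448.3, -45.4, 58.1]
ee_rot: [-179.8, -0.0, 89.9]
force: [0.7, 0.0, 0.6]
gripper_width: 70.2
gripper_force: 0.0
```

Request:
{"api": "arm_command", "payload": {
  "motion": [
    {"offset": [0,0,0],"spin": 0},
    {"offset": [0,0,0],"spin": 0},
    {"offset": [0,0,0],"spin": 0},
    {"offset": [0,0,0],"spin": 0},
    {"offset": [0,0,0],"spin": 0}
  ],
  "jaw": 0.0
}}

```text
time_s: 11.88
ee_pos: [448.9, -44.9, 60.2]
ee_rot: [180.0, -0.0, 90.0]
force: [-0.6, 0.7, -0.1]
gripper_width: 23.0
gripper_force: 0.0
```

Request:
{"api": "arm_command", "payload": {
  "motion": [
    {"offset": [0,0,0],"spin": 0},
    {"offset": [0,0,0],"spin": 0},
    {"offset": [0,0,0],"spin": 0}
  ]
}}

```text
time_s: 12.25
ee_pos: [449.0, -44.9, 60.1]
ee_rot: [180.0, -0.0, 90.0]
force: [-0.2, 0.5, 1.0]
gripper_width: 18.7
gripper_force: 40.0
```

Request:
{"api": "arm_command", "payload": {
  "motion": [
    {"offset": [0,0,-0.015],"spin": 0},
    {"offset": [0,0,-0.03],"spin": 0},
    {"offset": [0,0,-0.035],"spin": 0},
    {"offset": [0,0,-0.02],"spin": 0},
    {"offset": [0,0,-0.01],"spin": 0}
  ]
}}

```text
time_s: 12.88
ee_pos: [448.7, -45.0, 170.5]
ee_rot: [180.0, 0.0, 90.0]
force: [0.0, -0.5, -1.1]
gripper_width: 19.1
gripper_force: 40.0
```

Request:
{"api": "arm_command", "payload": {
  "motion": [
    {"offset": [-0.01,0.023,0],"spin": 0},
    {"offset": [-0.02,0.045,0],"spin": 0},
    {"offset": [-0.022,0.05,0],"spin": 0},
    {"offset": [-0.02,0.045,0],"spin": 0},
    {"offset": [-0.0125,0.03,0],"spin": 0}
  ]
}}

```text
time_s: 13.5
ee_pos: [642.9, -130.4, 168.0]
ee_rot: [-179.9, -0.0, 90.0]
force: [-0.5, 0.1, -1.4]
gripper_width: 19.2
gripper_force: 40.0
```

Request:
{"api": "arm_command", "payload": {
  "motion": [
    {"offset": [0,0,0],"spin": 0},
    {"offset": [0,0,0],"spin": 0},
    {"offset": [0,0,0.02],"spin": 0},
    {"offset": [0,0,0.03],"spin": 0},
    {"offset": [0,0,0.03],"spin": 0}
  ]
}}

```text
time_s: 14.12
ee_pos: [640.5, -128.8, 89.5]
ee_rot: [-180.0, -0.0, 90.0]
force: [-0.1, 0.2, -1.9]
gripper_width: 18.6
gripper_force: 40.0
```

Commanded z is now 90, so there are 30 mm left to go.

Request:
{"api": "arm_command", "payload": {
  "motion": [
    {"offset": [0,0,0.014],"spin": 0},
    {"offset": [0,0,0.01],"spin": 0},
    {"offset": [0,0,0.004],"spin": 0},
    {"offset": [0,0,0.002],"spin": 0},
    {"offset": [0,0,0.0005],"spin": 0}
  ]
}}

```text
time_s: 14.75
ee_pos: [642.2, -129.5, 60.1]
ee_rot: [179.9, 0.0, 90.0]
force: [-0.9, -0.6, 0.5]
gripper_width: 19.0
gripper_force: 40.0
```

Request:
{"api": "arm_command", "payload": {
  "motion": [
    {"offset": [0,0,0],"spin": 0},
    {"offset": [0,0,0],"spin": 0},
    {"offset": [0,0,0],"spin": 0},
    {"offset": [0,0,0],"spin": 0},
    {"offset": [0,0,0],"spin": 0}
  ],
  "jaw": 0.07
}}

```text
time_s: 15.38
ee_pos: [641.8, -129.5, 59.4]
ee_rot: [180.0, -0.0, 90.0]
force: [1.0, -0.2, 0.6]
gripper_width: 65.8
gripper_force: 0.0
```

Request:
{"api": "arm_command", "payload": {
  "motion": [
    {"offset": [0,0,-0.02],"spin": 0},
    {"offset": [0,0,-0.04],"spin": 0},
    {"offset": [0,0,-0.04],"spin": 0},
    {"offset": [0,0,-0.02],"spin": 0},
    {"offset": [0,0,0],"spin": 0}
  ]
}}

```text
time_s: 16.0
ee_pos: [642.7, -129.7, 181.3]
ee_rot: [179.8, 0.0, 90.0]
force: [-1.2, -0.4, -0.6]
gripper_width: 70.3
gripper_force: 0.0
```

Request:
{"api": "arm_command", "payload": {
  "motion": [
    {"offset": [0.003,-0.025,0],"spin": 0},
    {"offset": [0.005,-0.045,0],"spin": 0},
    {"offset": [0.005,-0.05,0],"spin": 0},
    {"offset": [0.005,-0.045,0],"spin": 0},
    {"offset": [0.003,-0.03,0],"spin": 0}
  ]
}}

```text
time_s: 16.62
ee_pos: [443.7, -107.9, 177.9]
ee_rot: [-179.8, -0.1, 90.0]
force: [0.7, -0.3, 0.9]
gripper_width: 70.1
gripper_force: 0.0
```

Request:
{"api": "arm_command", "payload": {
  "motion": [
    {"offset": [0,0,0],"spin": 0},
    {"offset": [0,0,0],"spin": 0},
    {"offset": [0,0,0.03],"spin": 0},
    {"offset": [0,0,0.04],"spin": 0}
  ]
}}

```text
time_s: 17.12
ee_pos: [449.2, -108.9, 109.0]
ee_rot: [179.8, 0.0, 90.0]
force: [-0.2, 0.2, -0.0]
gripper_width: 69.8
gripper_force: 0.0
```

```bash
python3 - <<'E'
from h import *
im,d=env.grab_frame('scene'); cv2.imwrite('pics/s5.png',cv2.resize(im[130:300,150:380],None,fx=3,fy=3)); print(env.state()['ee_pos'])
E
```

```text
[ 444.93463367 -107.80737007  103.89296682]
```

View pics/s5.png

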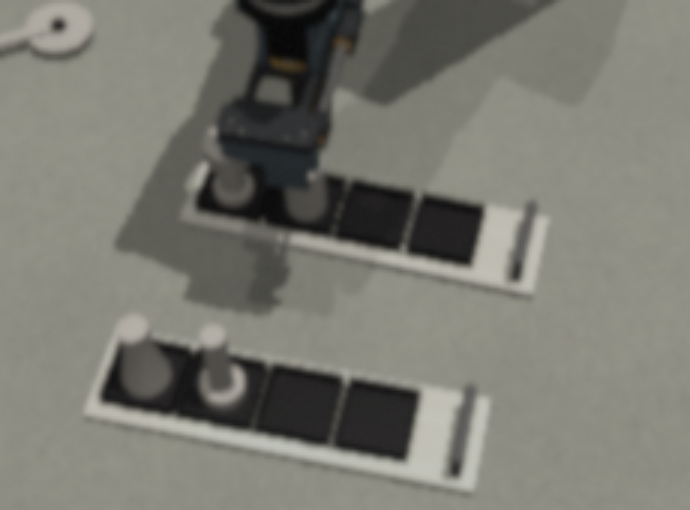

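Cone and spindle stand upright in places 4 and 3, and the gripper is over the sleeve at (300,190). Continuing down.

Request:
{"api": "arm_command", "payload": {
  "motion": [
    {"offset": [0,0,0],"spin": 0},
    {"offset": [0,0,0.025],"spin": 0},
    {"offset": [0,0,0.025],"spin": 0},
    {"offset": [0,0,0.0145],"spin": 0},
    {"offset": [0,0,0],"spin": 0}
  ]
}}

```text
time_s: 17.8
ee_pos: [447.9, -108.7, 45.4]
ee_rot: [180.0, 0.0, 90.0]
force: [0.3, 0.3, 0.5]
gripper_width: 69.7
gripper_force: 0.0
```

Request:
{"api": "arm_command", "payload": {
  "motion": [
    {"offset": [0,0,0],"spin": 0},
    {"offset": [0,0,0],"spin": 0},
    {"offset": [0,0,0],"spin": 0},
    {"offset": [0,0,0],"spin": 0},
    {"offset": [0,0,0],"spin": 0}
  ],
  "jaw": 0.0
}}

```text
time_s: 18.42
ee_pos: [447.0, -108.5, 45.3]
ee_rot: [180.0, 0.0, 90.0]
force: [-0.6, 0.9, 5.0]
gripper_width: 35.7
gripper_force: 40.0
```

Request:
{"api": "arm_command", "payload": {
  "motion": [
    {"offset": [0,0,0],"spin": 0},
    {"offset": [0,0,0],"spin": 0}
  ]
}}

```text
time_s: 18.68
ee_pos: [447.0, -108.5, 45.3]
ee_rot: [180.0, 0.0, 90.0]
force: [-0.7, -0.3, 5.1]
gripper_width: 35.7
gripper_force: 40.0
```

Request:
{"api": "arm_command", "payload": {
  "motion": [
    {"offset": [0,0,-0.01],"spin": 0},
    {"offset": [0,0,-0.03],"spin": 0},
    {"offset": [0,0,-0.04],"spin": 0},
    {"offset": [0,0,-0.025],"spin": 0},
    {"offset": [0,0,-0.01],"spin": 0}
  ]
}}

```text
time_s: 19.3
ee_pos: [447.2, -108.6, 161.3]
ee_rot: [179.9, 0.0, 90.0]
force: [0.2, -0.1, -1.8]
gripper_width: 35.4
gripper_force: 40.0
```

Request:
{"api": "arm_command", "payload": {
  "motion": [
    {"offset": [0.005,0.025,0],"spin": 0},
    {"offset": [0.01,0.045,0],"spin": 0},
    {"offset": [0.011,0.05,0],"spin": 0},
    {"offset": [0.01,0.045,0],"spin": 0},
    {"offset": [0.007,0.03,0],"spin": 0}
  ]
}}

```text
time_s: 19.92
ee_pos: [643.0, -64.8, 158.2]
ee_rot: [-179.9, -0.0, 90.0]
force: [0.1, -0.1, -1.0]
gripper_width: 35.5
gripper_force: 40.0
```

Request:
{"api": "arm_command", "payload": {
  "motion": [
    {"offset": [0,0,0],"spin": 0},
    {"offset": [0,0,0],"spin": 0},
    {"offset": [0,0,0.025],"spin": 0},
    {"offset": [0,0,0.03],"spin": 0},
    {"offset": [0,0,0.03],"spin": 0}
  ]
}}

```text
time_s: 20.55
ee_pos: [640.3, -65.9, 74.3]
ee_rot: [-180.0, -0.0, 90.0]
force: [0.0, 1.4, -1.9]
gripper_width: 35.6
gripper_force: 40.0
```

Request:
{"api": "arm_command", "payload": {
  "motion": [
    {"offset": [0,0,0.014],"spin": 0},
    {"offset": [0,0,0.01],"spin": 0},
    {"offset": [0,0,0.004],"spin": 0},
    {"offset": [0,0,0.002],"spin": 0},
    {"offset": [0,0,0],"spin": 0}
  ]
}}

```text
time_s: 21.18
ee_pos: [642.2, -65.5, 45.6]
ee_rot: [179.9, 0.0, 90.0]
force: [0.2, -0.9, -1.1]
gripper_width: 35.7
gripper_force: 40.0
```

Request:
{"api": "arm_command", "payload": {
  "motion": [
    {"offset": [0,0,0.0005],"spin": 0},
    {"offset": [0,0,0],"spin": 0}
  ]
}}

```text
time_s: 21.42
ee_pos: [642.2, -65.5, 45.4]
ee_rot: [179.9, 0.0, 90.0]
force: [-1.0, 1.2, 4.2]
gripper_width: 35.7
gripper_force: 40.0
```

Request:
{"api": "arm_command", "payload": {
  "motion": [
    {"offset": [0,0,0],"spin": 0},
    {"offset": [0,0,0],"spin": 0},
    {"offset": [0,0,0],"spin": 0},
    {"offset": [0,0,0],"spin": 0},
    {"offset": [0,0,0],"spin": 0}
  ],
  "jaw": 0.075
}}

```text
time_s: 22.05
ee_pos: [641.8, -65.4, 44.4]
ee_rot: [-180.0, -0.0, 90.0]
force: [-0.2, 0.0, -0.2]
gripper_width: 75.2
gripper_force: 0.0
```

Request:
{"api": "arm_command", "payload": {
  "motion": [
    {"offset": [0,0,-0.02],"spin": 0},
    {"offset": [0,0,-0.045],"spin": 0},
    {"offset": [0,0,-0.045],"spin": 0},
    {"offset": [0,0,-0.0255],"spin": 0},
    {"offset": [0,0,0],"spin": 0}
  ]
}}

```text
time_s: 22.68
ee_pos: [643.0, -65.6, 182.3]
ee_rot: [179.7, 0.0, 90.0]
force: [-1.3, -0.6, -0.3]
gripper_width: 74.8
gripper_force: 0.0
```

Request:
{"api": "arm_command", "payload": {
  "motion": [
    {"offset": [-0.014,-0.025,0],"spin": 0},
    {"offset": [-0.025,-0.045,0],"spin": 0},
    {"offset": [-0.0275,-0.05,0],"spin": 0},
    {"offset": [-0.025,-0.046,0],"spin": 0},
    {"offset": [-0.017,-0.032,0],"spin": 0}
  ]
}}

```text
time_s: 23.3
ee_pos: [440.7, -174.2, 178.1]
ee_rot: [-179.8, -0.1, 90.0]
force: [-0.2, 0.3, 0.6]
gripper_width: 75.0
gripper_force: 0.0
```

Request:
{"api": "arm_command", "payload": {
  "motion": [
    {"offset": [0,0,0],"spin": 0},
    {"offset": [0,0,0],"spin": 0},
    {"offset": [0,0,0.03],"spin": 0},
    {"offset": [0,0,0.03],"spin": 0}
  ]
}}

```text
time_s: 23.8
ee_pos: [445.1, -173.5, 118.9]
ee_rot: [179.9, 0.0, 90.1]
force: [0.5, -0.1, -0.2]
gripper_width: 75.2
gripper_force: 0.0
```

```bash
python3 - <<'E'
from h import *
im,d=env.grab_frame('scene'); cv2.imwrite('pics/s6.png',cv2.resize(im[130:300,150:380],None,fx=3,fy=3)); print(env.state()['ee_pos'])
E
```

```text
[ 442.33511471 -172.3580605   115.13485732]
```

View pics/s6.png

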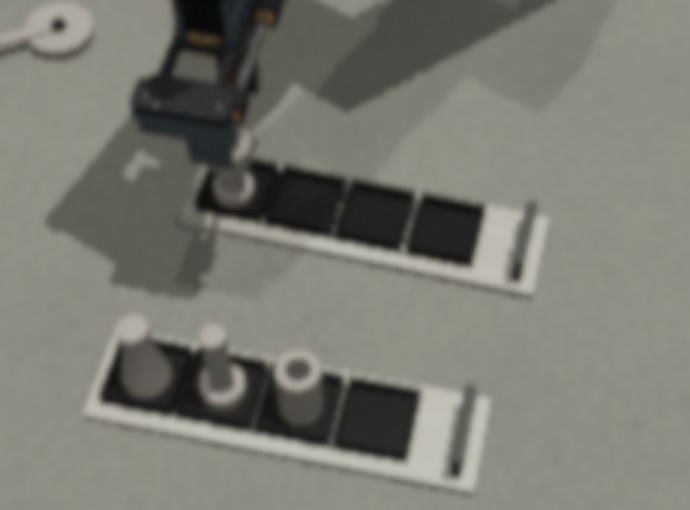

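The sleeve stands in place 2 (298,390), and the gripper is over the tappet (230,150). Descending to grip it by its head disc.

Request:
{"api": "arm_command", "payload": {
  "motion": [
    {"offset": [0,0,0],"spin": 0},
    {"offset": [0,0,0.02],"spin": 0},
    {"offset": [0,0,0.02],"spin": 0},
    {"offset": [0,0,0.012],"spin": 0},
    {"offset": [0,0,0],"spin": 0}
  ]
}}

```text
time_s: 24.48
ee_pos: [444.1, -173.9, 67.9]
ee_rot: [-180.0, -0.0, 90.0]
force: [0.2, 0.2, -0.8]
gripper_width: 74.9
gripper_force: 0.0
```

Request:
{"api": "arm_command", "payload": {
  "motion": [
    {"offset": [0,0,0],"spin": 0},
    {"offset": [0,0,0],"spin": 0},
    {"offset": [0,0,0],"spin": 0},
    {"offset": [0,0,0],"spin": 0},
    {"offset": [0,0,0],"spin": 0}
  ],
  "jaw": 0.0
}}

```text
time_s: 25.1
ee_pos: [444.1, -174.1, 68.2]
ee_rot: [179.9, 0.0, 90.0]
force: [0.7, 0.8, 2.5]
gripper_width: 40.0
gripper_force: 40.0
```

Request:
{"api": "arm_command", "payload": {
  "motion": [
    {"offset": [0,0,0],"spin": 0},
    {"offset": [0,0,0],"spin": 0}
  ]
}}

```text
time_s: 25.35
ee_pos: [444.2, -174.1, 68.2]
ee_rot: [179.9, 0.0, 90.0]
force: [0.7, 0.8, 3.1]
gripper_width: 40.0
gripper_force: 40.0
```

Request:
{"api": "arm_command", "payload": {
  "motion": [
    {"offset": [0,0,-0.01],"spin": 0},
    {"offset": [0,0,-0.03],"spin": 0},
    {"offset": [0,0,-0.04],"spin": 0},
    {"offset": [0,0,-0.025],"spin": 0},
    {"offset": [0,0,-0.01],"spin": 0}
  ]
}}

```text
time_s: 25.98
ee_pos: [443.7, -174.0, 184.1]
ee_rot: [179.9, 0.0, 90.0]
force: [-0.2, 0.6, -3.4]
gripper_width: 40.2
gripper_force: 40.0
```

Request:
{"api": "arm_command", "payload": {
  "motion": [
    {"offset": [0.018,0.02,0],"spin": 0},
    {"offset": [0.031,0.036,0],"spin": 0},
    {"offset": [0.035,0.04,0],"spin": 0},
    {"offset": [0.035,0.04,0],"spin": 0},
    {"offset": [0.031,0.036,0],"spin": 0}
  ]
}}

```text
time_s: 26.6
ee_pos: [616.1, -22.5, 181.3]
ee_rot: [-179.8, -0.0, 90.0]
force: [-0.1, -0.2, -2.6]
gripper_width: 40.1
gripper_force: 40.0
```

Request:
{"api": "arm_command", "payload": {
  "motion": [
    {"offset": [0.022,0.026,0],"spin": 0},
    {"offset": [0,0,0],"spin": 0},
    {"offset": [0,0,0],"spin": 0},
    {"offset": [0,0,0.02],"spin": 0}
  ]
}}

```text
time_s: 27.1
ee_pos: [641.8, -2.8, 164.0]
ee_rot: [179.9, 0.0, 89.9]
force: [0.1, 0.3, -2.4]
gripper_width: 40.4
gripper_force: 40.0
```

```bash
python3 - <<'E'
from h import *
im,d=env.grab_frame('scene'); cv2.imwrite('pics/s7.png',cv2.resize(im[130:300,150:380],None,fx=3,fy=3)); print(env.state()['ee_pos'])
E
```

```text
[639.43972698  -2.90364508 160.00871491]
```

View pics/s7.png

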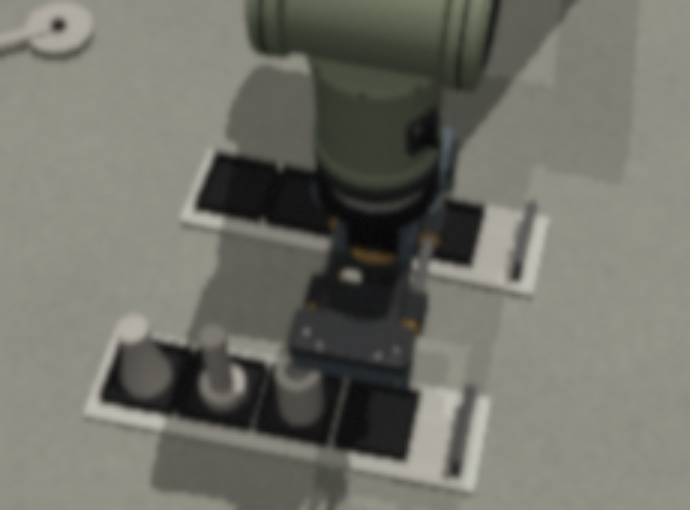

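The tappet has left the delivery rack and is held behind the finger (weight reading about 2.4 N), above the last pocket at (380,420). Lowering it.

Request:
{"api": "arm_command", "payload": {
  "motion": [
    {"offset": [0,0,0],"spin": 0},
    {"offset": [0,0,0.02],"spin": 0},
    {"offset": [0,0,0.025],"spin": 0},
    {"offset": [0,0,0.02],"spin": 0},
    {"offset": [0,0,0.01],"spin": 0}
  ]
}}

```text
time_s: 27.78
ee_pos: [641.3, -2.4, 87.7]
ee_rot: [-180.0, -0.0, 90.0]
force: [0.2, -0.2, -2.5]
gripper_width: 40.3
gripper_force: 40.0
```

Request:
{"api": "arm_command", "payload": {
  "motion": [
    {"offset": [0,0,0.008],"spin": 0},
    {"offset": [0,0,0.006],"spin": 0},
    {"offset": [0,0,0.004],"spin": 0},
    {"offset": [0,0,0.002],"spin": 0},
    {"offset": [0,0,0],"spin": 0}
  ]
}}

```text
time_s: 28.4
ee_pos: [642.0, -1.9, 68.3]
ee_rot: [180.0, -0.0, 90.0]
force: [0.1, 0.1, -1.8]
gripper_width: 40.1
gripper_force: 40.0
```

Request:
{"api": "arm_command", "payload": {
  "motion": [
    {"offset": [0,0,0.0005],"spin": 0},
    {"offset": [0,0,0],"spin": 0}
  ]
}}

```text
time_s: 28.65
ee_pos: [642.0, -1.9, 68.2]
ee_rot: [179.9, -0.0, 90.0]
force: [-1.2, -0.3, 3.5]
gripper_width: 39.6
gripper_force: 40.0
```

Request:
{"api": "arm_command", "payload": {
  "motion": [
    {"offset": [0,0,0],"spin": 0},
    {"offset": [0,0,0],"spin": 0},
    {"offset": [0,0,0],"spin": 0},
    {"offset": [0,0,0],"spin": 0},
    {"offset": [0,0,0],"spin": 0}
  ],
  "jaw": 0.08
}}

```text
time_s: 29.28
ee_pos: [641.8, -2.0, 67.4]
ee_rot: [-180.0, -0.0, 90.0]
force: [0.0, -0.2, -0.1]
gripper_width: 79.8
gripper_force: 0.0
```

Request:
{"api": "arm_command", "payload": {
  "motion": [
    {"offset": [0,0,-0.02],"spin": 0},
    {"offset": [0,0,-0.045],"spin": 0},
    {"offset": [0,0,-0.05],"spin": 0},
    {"offset": [0,0,-0.05],"spin": 0},
    {"offset": [0,0,-0.03],"spin": 0}
  ]
}}

```text
time_s: 29.9
ee_pos: [642.4, -2.0, 265.7]
ee_rot: [179.8, -0.0, 90.0]
force: [-0.5, 0.4, -0.7]
gripper_width: 80.0
gripper_force: 0.0
```

Request:
{"api": "arm_command", "payload": {
  "motion": [
    {"offset": [0.02,-0.04,0],"spin": 0},
    {"offset": [0.02,-0.04,0],"spin": 0},
    {"offset": [0.01,-0.02,0],"spin": 0},
    {"offset": [0,0,0],"spin": 0},
    {"offset": [0,0,0],"spin": 0}
  ]
}}

```text
time_s: 30.52
ee_pos: [542.6, 47.8, 262.6]
ee_rot: [179.9, 0.0, 90.0]
force: [0.7, 0.1, -0.1]
gripper_width: 80.4
gripper_force: 0.0
```

```bash
python3 - <<'E'
from h import *
np.set_printoptions(precision=1,suppress=True)
im,d=env.grab_frame('scene'); cv2.imwrite('pics/s8.png',cv2.resize(im[130:300,150:380],None,fx=3,fy=3))
for n in ('spindle','tappet','cone','sleeve'):
    for r in env.pinpoint('scene',n)[:1]: print(n,round(r['score'],2),at_z('scene',*r['location'],13)[:2])
st=env.state(); im,d=env.grab_frame('wrist'); P=wcloud(st,d); ok=(d>0)&(P[...,2]>45)&(P[...,2]<115)&(np.abs(P[...,0]-640)<60)
n,l,s,c=cv2.connectedComponentsWithStats(ok.astype(np.uint8))
for i in range(1,n):
    if s[i,4]>80: q=P[l==i]; t=q[q[:,2]>np.percentile(q[:,2],95)-4]; print(c[i],np.percentile(q[:,2],95),(t.min(0)+t.max(0))[:2]/2,np.ptp(t,axis=0)[:2])
E
```

```text
spindle 0.7 [ 638. -128.]
tappet 0.68 [642.8  -5.7]
cone 0.58 [ 638.7 -188.1]
[372.4 228.5] 84.1462492132789 [641.7   2. ] [41.1 31.1]
[359.8 335.7] 102.57016460298405 [ 640.4 -122.3] [15.4  6.1]
```

View pics/s8.png

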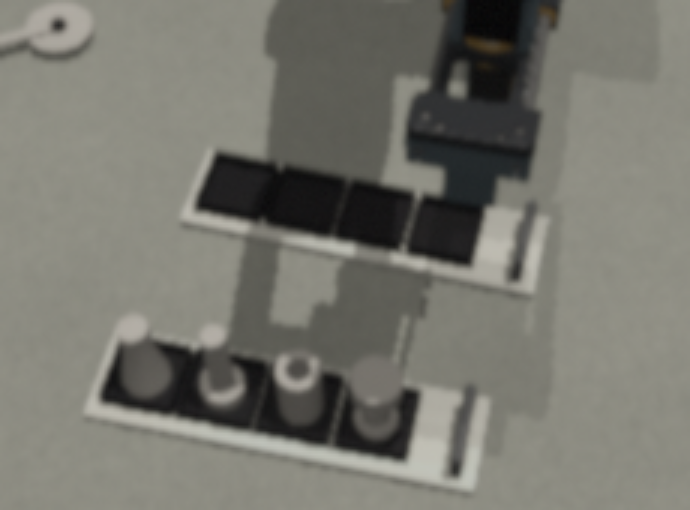

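All four stand upright in reverse order. The tappet is at (375,410), and the measured positions are within a few mm of the pocket centres. Handing in.

```bash
python3 -c "
from workcell import env
print(env.job_done())"
```

```text
the job is handed in; nothing more can be done
None
```

I moved all four parts and handed the job in: from the handle, the measuring rack now holds tappet, sleeve, spindle and cone, all standing upright in the last picture and released; the judge's result was not shown.

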